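# Pry the axle clip off a folded hand truck's wheel

## Robot

A 6-joint arm with a two-finger parallel gripper is mounted at the origin on the work surface. World frame = base frame: x ahead of the robot, y to its left, z up, the work surface at z = 0. Lengths are in mm, angles in rad, forces in N, time in s.
With the tool pointing down it reaches from about 400 to 925 mm from the base axis. Payload 12.5 kg.
Tool frame: the origin (TCP) lies midway between the tips of the shut fingers; the grasp point (between the pads) lies 19 mm behind it; z points along the fingers, y is the direction in which the jaws open and shut (so a half turn about z gives the same grasp; the last joint's range is limited). The gripper opens to 95 mm and grips with 3 to 60 N. Pads are 20 mm wide; open, the fingers measure 119 mm over their backs; the gripper's body (75 mm by 180 mm) begins 59 mm behind the grasp point.
Start: joints at [-1.353, 0.491, 1.559, -0, 1.092, -0.106], TCP at [198.88, -592.531, 214.661] pointing down, gripper open.
Joint ranges: [-3.1, 3.1], [-0.84, 2.19], [0.05, 2.79], [-1.13, 4.28], [0.06, 2.93], [-2.69, 2.69]. Speed limits (rad/s): [2.22, 2.22, 2.79, 3.14, 3.14, 3.14].

## Interface

Orientations are given as a unit quaternion [x, y, z, w].
In Python, from rig import telemetry, imaging, ticket gives the robot as it stands.
- The arm moves only by the tool drive_tool, never from a script. Its argument "increments" is one flat list of numbers, 7 for each row, row after row: the shift along the world's x, y, z in units of 25 mm (1.0 is 25 mm), then the turn, a rotation vector about the world's x, y, z in units of 6 degrees (1.0 is 6 degrees), then the opening, from 0 (shut) to 1 (fully open). In form: [dx, dy, dz, ax, ay, az, grip, dx, dy, dz, ax, ay, az, grip, ...]. A call has 1 to 5 rows; each row shifts and turns the commanded pose from where the row before left it; what a row does not reach is not made up. A row lasts 1/10 s, in which the tool goes at most 50 mm and 8.59 degrees, less where a joint would pass 70% of its speed; a pose out of reach is approached as far as the arm can. A call is refused whole if a number of a shift passes 1 or a number of a turn 1, either way. A call with a gripper value outside its range is refused whole. The fingers move at their own pace and stop on an object; "squeeze" is the grip in N (left out, the last holds). Time passes only in rows, so rows that do not move let the fingers close. It gives the time, the measured TCP pose, the force and the opening at its end, in the units of the state.
- telemetry.observe(): the state, without advancing time (a new reading comes with each control period).
- imaging.grab_frame(name): name is "side" or "top"; returns a dict with "color" (400x640x3 uint8, red, green, blue), "depth" (400x640 float32, mm along the optical axis (not along the pixel's ray), 0 where there is no reading), "intrinsics" (3x3 intrinsics, pixels), "k1" (the pictures are not rectified: a ray, as slopes to the right and down, at radius r is drawn at 1 + k1 r^2 times it, then the intrinsics apply), "position" and "attitude" of the camera in the world. Camera axes: x right, y down, z forward; pixel columns grow to the right and rows downward; lengths in mm; the calibration is good to about 2 mm. A picture is of the moment at which its call begins.
- ticket.hand_in(): hands the job in, once; it reports no verdict.
The state is a dict: "time_s": time; "joint_positions": joint angles; "joint_vel": joint speeds; "joint_efforts": joint torques, N m; "tcp_pos": TCP position; "eef_rot": TCP orientation; "force": force on the tool from outside, world axes, zero at the start; "ft_torque": the same for the moment, N m; "finger_gap": opening from 0.0 (shut) to 1.0 (fully open).
Only numpy, scipy, OpenCV 4.12 (cv2) and the standard library are available. Lean on these libraries where they do the work, as an engineer would, in place of code of your own. Each camera call takes 0.05 s, during which the arm holds its last target. There are 200 camera calls.

## Task

The folded hand truck lies on the bench with its wheels up, and one wheel is to be changed: take the hooked pick from the rubber mat, hook it into the pull loop of that wheel's sprung wire clip and pull the clip out of its groove in the axle. Draw the clip clear of the axle but leave it lying on the wheel, then lay the pick back down on the mat. Do not touch the clip with the gripper, do not drop the pick, and leave the other things on the bench where they are.

Things in the scene. Friction and masses are not known exactly. Their poses are not given: they have to be found in the camera images.
- pick_grip (a point): centre of the hooked pick's handle, half-way up. Pick: 160 g, 181 mm long; red round-edged handle 100 (x) by 26 (y) by 28 mm (z) lying flat, to be pinched across its width from above; 6 mm steel shank from the handle's front end, cranked up to run 20 mm above this point, bent straight down at its end into the hook. Axes: x along the handle towards the hook, z up as it lies
- pick_tip (a point): lower end of the pick's hook, a 6 mm thick upright prong that goes 30 mm straight up from here to the shank. This point lies 128 mm ahead (x) of pick_grip and 13 mm below it, 1 mm above the plane of the handle's underside; same axes as the pick
- clip_ring (a point): centre of the sprung clip's ring, half-way up its 5 mm wire; on the axle's axis while seated. Brass-coloured wire clip, 42 g, lying flat: an open ring 29 mm wide, two sprung arms gripping the axle's groove, and a pull loop on its closed side. x: level, from ring to loop; z: up. Pulled along x with 8 to 15 N it snaps free after 8 mm; 21 mm out it is clear of the axle and may tip off the hub
- clip_loop (a point): middle of the opening of the clip's pull loop, 34 mm along the clip's x from clip_ring, half-way up the wire; same axes as the clip. Opening: 20 mm across (y), from 10 mm nearer the ring to 9.5 mm farther out (x), where the outer bar of the loop lies. Below the loop 12 mm are free, down to the wheel's flat side; the washer under the ring ends 22 mm from the axle's axis
- axle_groove (a point): centre of the groove in the upright axle where the clip sits, 96 mm above the bench. Groove 18 mm thick, 8 mm high; head above it 25 mm wide, top at 108 mm; washer and hub below it 44 mm wide, top at 92 mm; then the wheel's flat side, 180 mm wide, top at 80 mm. x: along the hand truck, away from the robot. The other wheel, 210 mm off, keeps its black cap (top 111 mm); the frame is under 35 mm
- mat: black rubber mat 250 mm (x) by 160 mm (y), 4 mm thick, fixed on the bench, its origin at the centre of its underside on the bench; the pick lies on it. It is to the robot's left or right
- steel_box: flat steel box with sliding lid, 172 by 112 mm, 56 mm high, origin under its centre; bystander, on the side where the mat is not
- cup: white ceramic mug 84 mm wide, 85 mm high, origin under its centre; bystander
- brush: blue plastic hand brush 230 mm long, 46 mm high, origin on the bench below its middle, x towards the bristles; bystander
- hub_cap: black plastic cap of the wheel to be changed, 48 mm wide, 21 mm high, origin under its centre; bystander
- new_wheel: spare wheel lying flat, 180 mm wide, 58 mm high, origin under its centre; bystander
- screwdriver: screwdriver lying on the bench, origin under its middle, x towards the blade; bystander
Mind the look-alikes: they are no part of the job. There is more than one size of the part that bears pick_grip; the job needs the largest.

How it is judged (in metres and radians):
On the way, in this order (a step that is already met when the one before it is completed fails the run):
1. the pick is held up off the mat (contact force between the fingers and pick above 1 N and height (world z) of pick_tip above 0.04 m), for 0.1 s.
2. the hook reaches down through the pull loop while the clip is still in its groove (horizontal distance between pick_tip and clip_loop below 0.014 m and z of pick_tip in the frame of clip_loop below 0 m and horizontal distance between clip_ring and axle_groove below 0.006 m), for 0.05 s.
3. the clip has come out of the groove and off the axle, drawn by the hook in its loop (horizontal distance between clip_ring and axle_groove above 0.021 m and horizontal distance between pick_tip and clip_loop below 0.025 m and contact force between the fingers and pick above 1 N), for 0.05 s.
At the end, for the whole second after the job is handed in: the clip lies loose on the wheel: its ring at least 21 mm (in plan) from the axle's axis, between 70 and 115 mm above the bench (not fallen to the bench or floor); the pick lies on the mat, the centre of its handle over the mat and less than 30 mm above the bench; both are at rest (horizontal distance between clip_ring and axle_groove above 0.021 m and height (world z) of clip_ring between 0.07 and 0.115 m and x of pick_grip in the frame of mat between -0.125 and 0.125 m and y of pick_grip in the frame of mat between -0.08 and 0.08 m and height (world z) of pick_grip below 0.03 m and linear speed of each of clip, pick below 0.02 m/s); the robot touches nothing.
It fails at once if the gripper or arm touches the clip (contact force between any of the fingers, the arm and clip above 0.3 N).
It fails at once if the pick is dropped (falls freely faster than 0.8 m/s) (linear speed of pick above 0.8 m/s and contact force between the fingers and pick below 0.1 N).
It fails at once if a bystander is moved by more than 30 mm (distance of any of steel_box, cup, brush, hub_cap, new_wheel, screwdriver from where it was at the start of the episode above 0.03 m).
It also fails if it takes over 54 s, if anything falls off the work surface, if the arm or the gripper's body presses on something with over 40 N, if the wrist force passes 120 N, or if a joint passes its speed limit or range.

## Working session

There is one attempt and no reset: what is moved stays moved. The work goes in short steps, Python scripts to look and compute and a tool call to move; the robot and the scene stay as the last step left them, time stands still between calls to the robot, and variables do not carry over. Pictures are saved under pics/ and viewed, about 8 in all and at most 12, crops included, and the job is handed in when it is done.

Besides the shell and the picture viewer there is one more tool, called as a command line: name --argument value ..., lists and objects as JSON in quotes. drive_tool: Moves the arm, as the interface text tells. Its arguments: {"type":"object","properties":{"increments":{"type":"array","items":{"type":"number"}},"squeeze":{"type":"number"}},"required":["increments"]}

```bash
mkdir -p pics; ls; cat > h.py <<'E'
import numpy as np, cv2
from scipy.spatial.transform import Rotation as R
from rig import telemetry, imaging, ticket
def grab(n,f):
    d=imaging.grab_frame(n); np.savez('pics/'+f+'.npz',**{k:np.array(v) for k,v in d.items()})
    cv2.imwrite('pics/'+f+'.png',d['color'][:,:,::-1]); return d
def load(f): return dict(np.load('pics/'+f+'.npz'))
def ray(d,u,v):
    K=d['intrinsics'];p=np.array([[[u,v]]],float)
    r=cv2.undistortPoints(p,K,np.array([float(d['k1']),0,0,0]))[0,0]
    return np.array([r[0],r[1],1.])
def rot(d):
    a=np.array(d['attitude']); return a if a.shape==(3,3) else R.from_quat(a).as_matrix()
def pt(d,u,v,z=None):
    w=rot(d)@ray(d,u,v); p=np.array(d['position'],float)
    if z is None:
        return p+w*d['depth'][int(round(v)),int(round(u))]
    return p+w*(z-p[2])/w[2]
def crop(f,x0,y0,x1,y1,s,o):
    im=cv2.imread('pics/'+f+'.png')[y0:y1,x0:x1]
    cv2.imwrite('pics/'+o+'.png',cv2.resize(im,None,fx=s,fy=s,interpolation=cv2.INTER_CUBIC))
E
python3 - <<'E'
from h import *
for n in('top','side'):
    d=grab(n,n+'0'); print(n,d['position'],d['attitude'],d['intrinsics'],d['k1'])
s=telemetry.observe(); print(s)
E
```

```text
pics
top [ 193.89306238   -4.0545076  1390.16217689] [ 0.72592161 -0.67971237  0.07363978 -0.07487383] [[373.92383419   0.         317.41292866]
 [  0.         373.92383419 196.56789496]
 [  0.           0.           1.        ]] -0.00024744467909324365
side [-408.32692626 -609.91024541  969.40018114] [ 0.8078395  -0.41200162  0.19527704 -0.3735196 ] [[434.73077854   0.         324.52880942]
 [  0.         434.73077854 203.49925142]
 [  0.           0.           1.        ]] -0.08312582380475873
{'time_s': 0.1, 'joint_positions': array([-1.35257411e+00,  4.91485994e-01,  1.55944787e+00,  1.15791347e-05,
        1.09172174e+00, -1.05622155e-01]), 'joint_vel': array([ 0.00089207, -0.00051147, -0.00163086,  0.00194591, -0.00112276,
        0.00028764]), 'joint_efforts': array([ 4.16965588e-03, -6.13621545e+01, -2.58605468e+01,  6.94173295e-02,
        4.70330066e-02, -4.03465754e-05]), 'tcp_pos': array([ 198.84002461, -592.26266585,  214.10800294]), 'eef_rot': array([ 9.86919512e-01,  1.61212884e-01, -2.47780249e-05, -5.30921999e-04]), 'force': array([0.59268997, 0.08232528, 0.1045    ]), 'ft_torque': array([ 0.03374293,  0.0229123 , -0.01809354]), 'finger_gap': 1.0012778383577625}
```

View pics/top0.png

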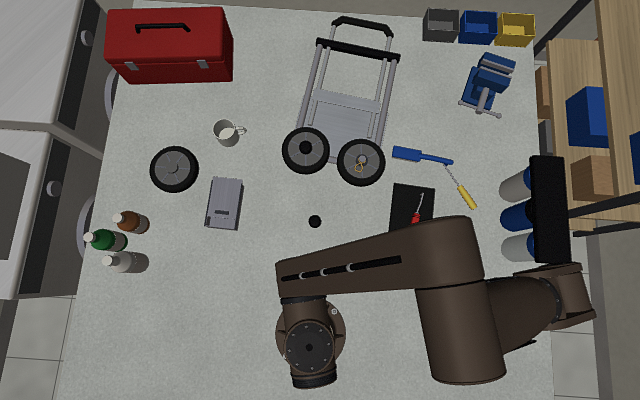

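View pics/side0.png

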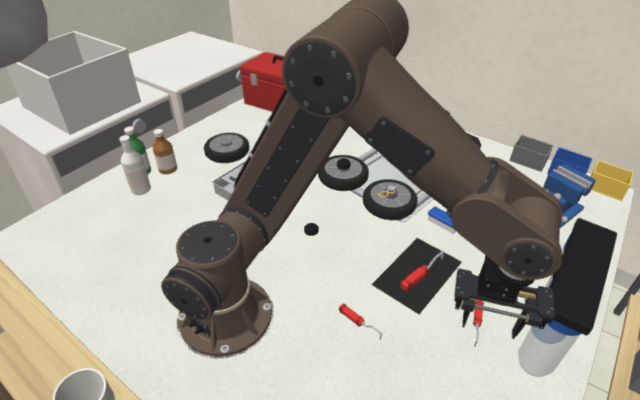

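Top: mat at (412,208), wheel with the brass clip at (360,162), hub cap (315,221). Side: the pick on the mat is at (420,273), with smaller picks at (350,315) and (478,313); the clip is near (388,192). I'll enlarge both areas.

```bash
python3 - <<'E'
from h import *
crop('side0',350,165,470,315,4,'c1')
crop('top0',325,130,485,230,5,'c2')
E
```

```text
(no output)
```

View pics/c1.png

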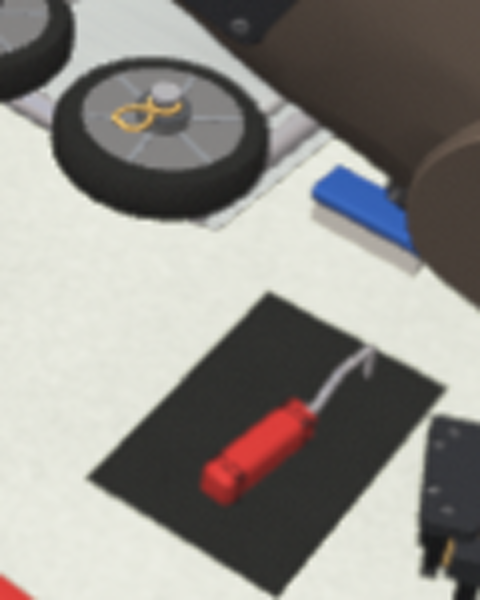

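View pics/c2.png

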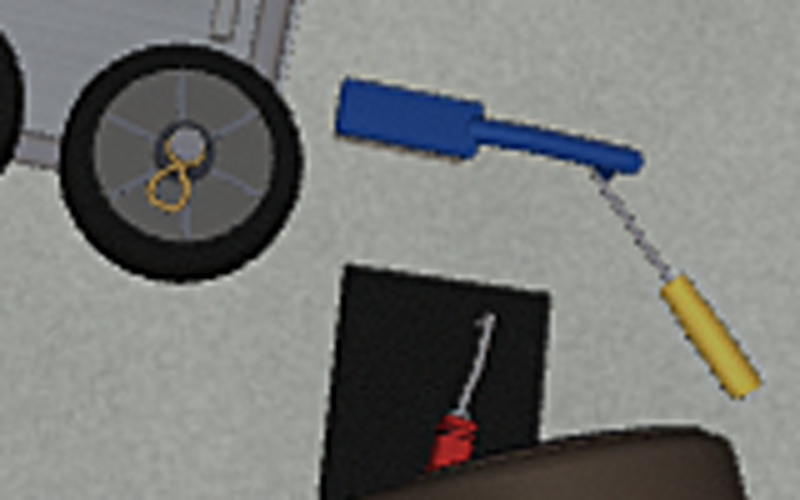

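```bash
python3 - <<'E'
from h import *
t=load('top0');s=load('side0')
T=lambda x,y:((x+.5)/5-.5+325,(y+.5)/5-.5+130)
S=lambda x,y:((x+.5)/4-.5+350,(y+.5)/4-.5+165)
def sh(n,d,uv,z): print(n,pt(d,*uv,z).round(1), pt(d,*uv).round(1))
sh('head T',t,T(186,141),108); sh('head S',s,S(166,90),108)
sh('wheel T',t,T(181,163),80);sh('flat T',t,T(184,155),80)
sh('loop T',t,T(169,189),96); sh('loop S',s,S(127,119),96)
sh('looptip T',t,T(168,209),96)
sh('hook bend T',t,T(485,316),38); sh('hook bend S',s,S(373,349),38);sh('tip S',s,S(369,376),5)
sh('hfront T',t,T(457,415),32)
sh('hfront S',s,S(301,404),32); sh('hback S top',s,S(212,468),32)
sh('hback bottom',s,S(222,503),4);
for n,p in dict(a=(268,291),b=(446,387),c=(277,597),d=(88,478)).items(): sh('mat'+n,s,S(*p),4)
for p in [(345,265),(550,295)]: sh('matT',t,T(*p),4)
sh('cap',t,(315,221),21)
# red mask handle from side by depth
d=s; c=d['color'].astype(int); m=(c[...,0]>140)&(c[...,1]<90)&(c[...,2]<90)
for (a,b,e,f) in [(390,255,440,300),(330,295,370,330),(468,295,490,330)]:
    P=np.array([pt(d,u,v) for v in range(b,f) for u in range(a,e) if m[v,u] and d['depth'][v,u]>0])
    tp=P[P[:,2]>P[:,2].max()-8]
    q=P[:,:2]-P[:,:2].mean(0);w=np.linalg.svd(q,full_matrices=False)[2][0];pr=q@w
    print(len(P),P.mean(0).round(1),'zmax',P[:,2].max().round(1),'top',tp.mean(0).round(1),'len',np.ptp(pr).round(1),w.round(3), (P[:,:2].mean(0)+w*(pr.max()+pr.min())/2).round(1))
E
```

```text
head T [ 620.  -142.4  108. ] [ 619.1 -142.1  110.7]
head S [ 618.3 -144.1  108. ] [ 619.5 -143.6  107.1]
wheel T [ 612.2 -142.5   80. ] [ 607.  -140.7   96.6]
flat T [ 618.5 -144.4   80. ] [ 609.8 -141.6  106.7]
loop T [ 587. -133.   96.] [ 591.5 -134.4   81.2]
loop S [ 580.7 -130.7   96. ] [ 597.4 -122.6   81.2]
looptip T [ 572.  -132.9   96. ] [ 571.9 -132.8   96.5]
hook bend T [ 522.3 -377.    38. ] [ 523.2 -378.    34.6]
hook bend S [ 519.2 -383.2   38. ] [ 518.2 -383.4   39. ]
tip S [ 524.2 -384.4    5. ] [ 524.2 -384.4    5. ]
hfront T [ 447.5 -358.6   32. ] [ 448.5 -359.9   26.9]
hfront S [ 443.7 -361.8   32. ] [ 465.4 -355.5    8.1]
hback S top [ 353.3 -337.5   32. ] [ 352.2 -337.9   33.4]
hback bottom [ 352.1 -350.1    4. ] [ 352.8 -349.9    3.1]
mata [ 562.6 -280.2    4. ] [ 567.3 -278.6   -0.7]
matb [ 549.  -436.6    4. ] [ 552.1 -436.     0.9]
matc [ 302.9 -417.7    4. ] [ 303.9 -417.5    2.7]
matd [ 316.2 -262.     4. ] [ 317.4 -261.5    2.4]
matT [ 563.5 -279.1    4. ] [ 5.647e+02 -2.800e+02 -5.000e-01]
matT [ 550.3 -435.9    4. ] [ 550.8 -436.5    2.1]
cap [393.4  10.9  21. ] [393.1  10.8  23.4]
247 [ 391.7 -353.    28.6] zmax 37.9 top [ 394.4 -354.5   32. ] len 124.1 [-0.981  0.196] [ 407.7 -356.2]
188 [ 186.  -275.9   19.6] zmax 26.4 top [ 187.3 -276.7   22. ] len 72.1 [-0.138 -0.99 ] [ 186.2 -274.8]
130 [ 365.8 -551.    41.6] zmax 318.9 top [ 163.  -560.3  315.5] len 265.0 [0.997 0.075] [ 293.1 -556.5]
```

drive_tool --increments '[0.79, 0.95, 0, 0, 0, -0.51, 1, 0.79, 0.95, 0, 0, 0, -0.51, 1, 0.79, 0.95, 0, 0, 0, -0.51, 1, 0.79, 0.95, 0, 0, 0, -0.51, 1, 0.79, 0.95, 0, 0, 0, -0.51, 1]' --squeeze 40

```text
time_s: 0.6
tcp_pos: [298.2, -472.6, 214.4]
eef_rot: [1.0, 0.027, -0.0, -0.0]
force: [0.1, -0.0, 1.0]
finger_gap: 1.0
```

drive_tool --increments '[0.79, 0.95, 0, 0, 0, -0.51, 1, 0.79, 0.95, 0, 0, 0, -0.51, 1, 0.79, 0.95, 0, 0, 0, -0.51, 1, 0.79, 0.95, 0, 0, 0, -0.51, 0.7, 0.79, 0.95, 0, 0, 0, -0.51, 0.7]'

```text
time_s: 1.1
tcp_pos: [397.0, -353.9, 214.5]
eef_rot: [0.994, -0.106, -0.0, -0.0]
force: [0.1, -0.0, 0.3]
finger_gap: 0.883
```

drive_tool --increments '[0, 0, -1, 0, 0, 0, 0.7, 0, 0, -1, 0, 0, 0, 0.7, 0, 0, -1, 0, 0, 0, 0.7, 0, 0, -1, 0, 0, 0, 0.7, 0, 0, 0, 0, 0, 0, 0.7]'

```text
time_s: 1.6
tcp_pos: [395.4, -353.9, 112.1]
eef_rot: [0.994, -0.105, -0.002, -0.002]
force: [-0.4, -0.0, 0.3]
finger_gap: 0.697
```

```bash
python3 - <<'E'
from h import *
grab('top','top1');grab('side','side1')
crop('top1',335,145,385,190,8,'a');crop('side1',360,170,420,220,8,'b')
crop('side1',380,220,470,310,5,'c')
a,b,c=[cv2.imread(f'pics/{n}.png') for n in 'abc']
o=np.zeros((460,400+50+350,3),np.uint8)
im=cv2.imread('pics/side1.png')[215:315,370:470]
o[:360,:400]=a
o[:350,400:800]=cv2.resize(cv2.imread('pics/side1.png')[230:300,385:465],None,fx=5,fy=5,interpolation=cv2.INTER_CUBIC)
cv2.imwrite('pics/v1.png',o[:360]);
E
```

```text
(no output)
```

View pics/v1.png

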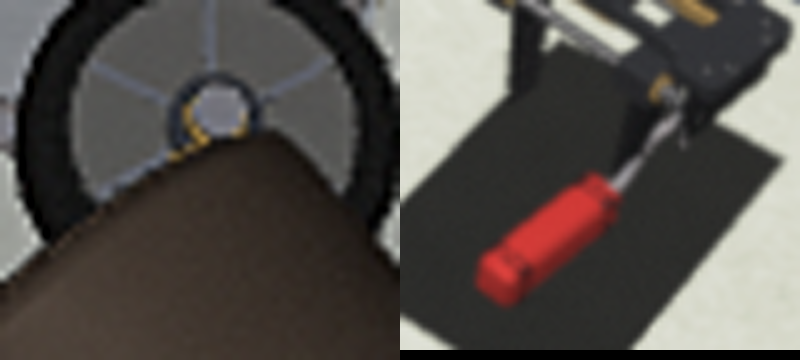

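View pics/b.png

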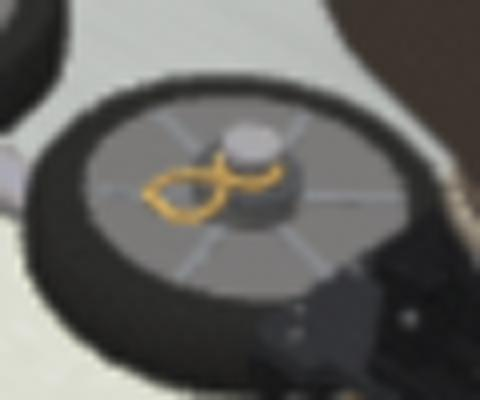

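The side crop shows the clip clearly: loop tip (147,193), loop centre about (187,194), head (253,142). Now I'll fit the clip numerically from both views.

```bash
python3 - <<'E'
from h import *
for f,box in(('top0',(345,150,375,178)),('side1',(370,180,405,202))):
    d=load(f);c=cv2.cvtColor(d['color'],cv2.COLOR_RGB2HSV).astype(int)
    P=[]
    for v in range(box[1],box[3]):
        for u in range(box[0],box[2]):
            h,s,V=c[v,u]
            if 12<=h<=30 and s>90: P.append([*pt(d,u,v,97)[:2],s])
    P=np.array(P);A=np.array([619.,-143.5]) if 0 else np.array([619.2,-143.2])
    q=P[:,:2]-A; L=q[np.hypot(*q.T)>22]
    r=np.hypot(*L.T);print(f,len(P),'far',(A+L[r.argmax()]).round(1),r.max().round(1))
    # mean direction by angle extents
    a=np.degrees(np.arctan2(L[:,1],L[:,0]))%360
    print('angle mean',a.mean().round(1),'ext',a.min().round(1),a.max().round(1),'loop bbox',(A+L).min(0).round(1),(A+L).max(0).round(1),'rect',[np.round(x,1) for x in cv2.minAreaRect((A+L).astype(np.float32))])
    d0=d
S=lambda x,y:((x+.5)/8-.5+360,(y+.5)/8-.5+170)
d=load('side1')
for n,p,z in(('head',(253,142),108),('tip',(147,193),97),('loopc',(187,194),97)): print(n,pt(d,*S(*p),z).round(1))
S=lambda x,y:((x-400+.5)/5-.5+385,(y+.5)/5-.5+230)
for n,p,z in(('back top l',(477,265),32),('back top r',(520,280),32),('back bot',(505,306),4),('front top l',(592,175),32),('front r',(620,205),25)): print(n,pt(d,*S(*p),z).round(1))
E
```

```text
top0 47 far [ 573.  -128.4] 48.6
angle mean 162.6 ext 136.1 185.6 loop bbox [ 573. -146.] [ 599.4 -117. ] rect [array([ 586.2, -131.4]), array([26.3, 28.8]), np.float64(2.3)]
side1 50 far [ 567.3 -137. ] 52.3
angle mean 166.1 ext 142.5 189.7 loop bbox [ 567.3 -147.5] [ 599.8 -119. ] rect [array([ 584.2, -135. ]), array([27.2, 28.6]), np.float64(64.1)]
head [ 617.6 -144.7  108. ]
tip [ 576.1 -120.6   97. ]
loopc [ 585.1 -133.9   97. ]
back top l [ 345.9 -333.2   32. ]
back top r [ 350.4 -357.6   32. ]
back bot [ 351.5 -351.9    4. ]
front top l [ 444.1 -355.6   32. ]
front r [ 439.  -377.2   25. ]
```

drive_tool --increments '[0, 0, -1, 0, 0, 0, 0.6, 0, 0, -1, 0, 0, 0, 0.6, 0, 0, -1, 0, 0, 0, 0.6, 0, 0, -0.5, 0, 0, 0, 0.6, 0, 0, 0, 0, 0, 0, 0.6]'

```text
time_s: 2.2
tcp_pos: [396.3, -355.0, 26.9]
eef_rot: [0.994, -0.105, -0.0, -0.0]
force: [0.1, -0.4, 0.6]
finger_gap: 0.601
```

drive_tool --increments '[0, 0, 0, 0, 0, 0, 0.6]'

```text
time_s: 2.3
tcp_pos: [396.8, -355.5, 28.2]
eef_rot: [0.994, -0.105, 0.0, 0.0]
force: [0.8, 0.2, 0.4]
finger_gap: 0.604
```

drive_tool --increments '[0, 0, -0.3, 0, 0, 0, 0.6, 0, 0, -0.3, 0, 0, 0, 0.6, 0, 0, -0.2, 0, 0, 0, 0.6, 0, 0, 0, 0, 0, 0, 0.6, 0, 0, 0, 0, 0, 0, 0.6]'

```text
time_s: 2.8
tcp_pos: [396.3, -355.0, 7.0]
eef_rot: [0.994, -0.105, -0.0, -0.0]
force: [0.2, -0.6, -1.0]
finger_gap: 0.601
```

drive_tool --increments '[0, 0, 0, 0, 0, 0, 0.4, 0, 0, 0, 0, 0, 0, 0.2, 0, 0, 0, 0, 0, 0, 0.1, 0, 0, 0, 0, 0, 0, 0, 0, 0, 0, 0, 0, 0, 0]'

```text
time_s: 3.3
tcp_pos: [396.4, -355.0, 7.2]
eef_rot: [0.994, -0.105, 0.0, 0.0]
force: [-0.4, 1.7, 0.4]
finger_gap: 0.269
```

drive_tool --increments '[0, 0, 0.3, 0, 0, 0, 0, 0, 0, 0.6, 0, 0, 0, 0, 0, 0, 1, 0, 0, 0, 0, 0, 0, 1, 0, 0, 0, 0, 0, 0, 1, 0, 0, 0, 0]'

```text
time_s: 3.8
tcp_pos: [396.2, -354.8, 106.0]
eef_rot: [0.994, -0.105, -0.0, -0.0]
force: [0.1, -0.2, -1.6]
finger_gap: 0.27
```

drive_tool --increments '[0, 0, 1, 0, 0, 0, 0, 0, 0, 0.5, 0, 0, 0, 0, 0, 0, 0, 0, 0, 0, 0, 0, 0, 0, 0, 0, 0, 0]'

```text
time_s: 4.2
tcp_pos: [396.1, -354.8, 141.6]
eef_rot: [0.994, -0.105, -0.0, -0.0]
force: [0.2, 0.6, -2.0]
finger_gap: 0.27
```

```bash
python3 - <<'E'
from h import *
print(telemetry.observe()['tcp_pos'])
grab('side','side2');grab('top','top2')
crop('side2',380,180,520,300,4,'v2')
crop('top2',340,150,480,250,4,'v2t')
a=cv2.imread('pics/v2.png');b=cv2.imread('pics/v2t.png')
o=np.zeros((480,800,3),np.uint8);o[:,:480]=a[:,:480];o[:400,480:800]=b[:,100:420];cv2.imwrite('pics/v2.png',o)
E
```

```text
[ 396.10885453 -354.76918795  141.55516196]
```

View pics/v2.png

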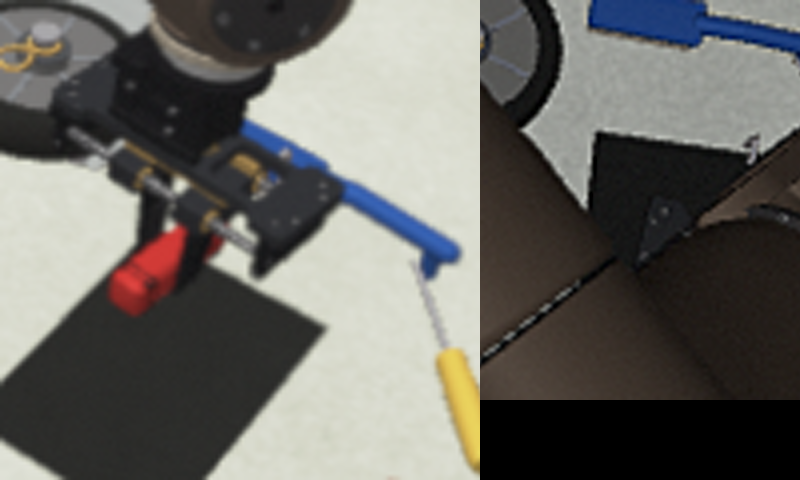

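Held pick: hook visible in the top view at crop (752-758,140-160). I'll locate it.

```bash
python3 - <<'E'
from h import *
d=load('top2')
for x,y in((753,141),(757,141),(750,160),(748,155)):
    u,v=(x-380+.5)/4-.5+340,(y+.5)/4-.5+150
    print((x,y),pt(d,u,v,170).round(1),pt(d,u,v,140).round(1),pt(d,u,v).round(1))
c=d['color'];dd=d['depth']
P=[pt(d,u,v) for v in range(178,198) for u in range(422,448)]
P=[p for p in P if 125<p[2]<185]
print(np.round(P,1))
E
```

```text
(753, 141) [ 520.2 -378.4  170. ] [ 528.2 -387.6  140. ] [ 519.1 -377.2  173.8]
(757, 141) [ 520.4 -381.7  170. ] [ 528.4 -391.   140. ] [ 519.6 -380.8  172.9]
(750, 160) [ 503.5 -375.9  170. ] [ 511.2 -385.   140. ] [ 503.1 -375.4  171.6]
(748, 155) [ 507.8 -374.2  170. ] [ 515.5 -383.3  140. ] [ 506.8 -373.1  173.6]
[[ 522.5 -377.9  172.8]
 [ 522.1 -380.6  175. ]
 [ 524.6 -378.   150.3]
 [ 523.1 -379.5  156.6]
 [ 518.8 -377.6  173.7]
 [ 519.2 -381.3  172.8]
 [ 520.6 -377.6  151.8]
 [ 519.5 -379.4  157. ]
 [ 516.1 -378.6  170.6]
 [ 516.8 -382.4  169. ]
 [ 511.3 -377.   175.8]
 [ 508.1 -374.3  173.8]
 [ 508.2 -377.4  174.4]
 [ 503.  -372.2  180.5]
 [ 504.2 -376.7  176.8]
 [ 501.9 -375.   171.3]]
```

drive_tool --increments '[0.1, 0.4, 0, 0, 0, -0.06, 0, 0.24, 0.9, 0, 0, 0, -0.06, 0, 0.24, 0.9, 0, 0, 0, -0.06, 0, 0.24, 0.9, 0, 0, 0, -0.06, 0, 0.24, 0.9, 0, 0, 0, -0.06, 0]'

```text
time_s: 4.8
tcp_pos: [422.8, -253.4, 141.5]
eef_rot: [0.993, -0.121, -0.001, -0.0]
force: [-0.0, 0.1, -1.5]
finger_gap: 0.272
```

drive_tool --increments '[0.24, 0.9, 0, 0, 0, -0.06, 0, 0.24, 0.9, 0, 0, 0, -0.06, 0, 0.24, 0.9, 0, 0, 0, -0.06, 0, 0.24, 0.9, 0, 0, 0, -0.06, 0, 0.24, 0.9, 0, 0, 0, -0.06, 0]'

```text
time_s: 5.3
tcp_pos: [452.7, -140.9, 141.6]
eef_rot: [0.991, -0.136, -0.001, -0.0]
force: [0.2, -0.3, -1.1]
finger_gap: 0.273
```

drive_tool --increments '[0.24, 0.9, 0, 0, 0, -0.06, 0, 0.16, 0.8, 0, 0, 0, 0, 0, 0, 0, 0, 0, 0, 0, 0, 0, 0, 0, 0, 0, 0, 0, 0, 0, 0, 0, 0, 0, 0]'

```text
time_s: 5.8
tcp_pos: [462.7, -100.4, 141.9]
eef_rot: [0.99, -0.139, -0.0, 0.0]
force: [-0.9, -0.3, -0.7]
finger_gap: 0.272
```

```bash
python3 - <<'E'
from h import *
s=telemetry.observe();print(s['tcp_pos'],s['eef_rot'],s['force'])
grab('side','side3');grab('top','top3')
crop('side3',360,150,440,220,6,'v3')
crop('top3',335,135,385,190,6,'v3t')
a=cv2.imread('pics/v3.png');b=cv2.imread('pics/v3t.png')
o=np.zeros((420,780,3),np.uint8);o[:,:480]=a;o[:330,480:]=b;cv2.imwrite('pics/v3.png',o)
E
```

```text
[ 462.69714036 -100.35915926  141.933909  ] [ 9.90230136e-01 -1.39442592e-01 -2.02487444e-04  2.54491494e-05] [-0.91748502 -0.26384498 -0.74877301]
```

View pics/v3.png

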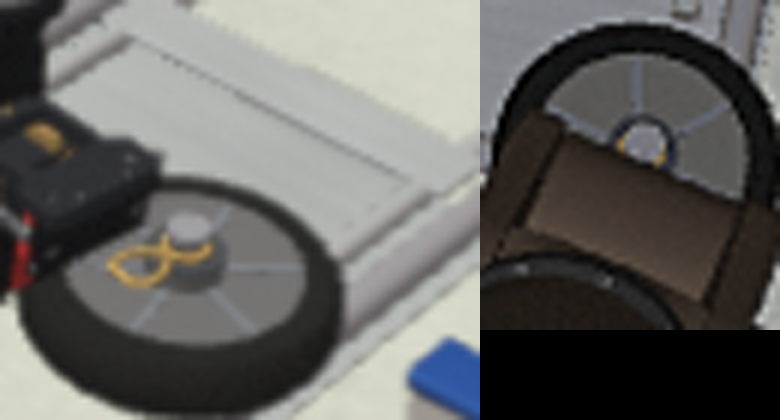

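drive_tool --increments '[0, 0, -0.6, 0, 0, 0, 0, 0, 0, -0.6, 0, 0, 0, 0, 0, 0, -0.2, 0, 0, 0, 0, 0, 0, 0, 0, 0, 0, 0]'

```text
time_s: 6.3
tcp_pos: [462.6, -100.3, 106.7]
eef_rot: [0.99, -0.14, -0.001, -0.0]
force: [0.3, -0.7, -0.6]
finger_gap: 0.268
```

drive_tool --increments '[0, 0, -0.16, 0, 0, 0, 0, 0, 0, -0.16, 0, 0, 0, 0, 0, 0, 0, 0, 0, 0, 0]'

```text
time_s: 6.6
tcp_pos: [462.8, -100.0, 99.0]
eef_rot: [0.99, -0.139, -0.0, 0.0]
force: [-0.2, -0.6, -1.5]
finger_gap: 0.271
```

drive_tool --increments '[0, 0, -0.16, 0, 0, 0, 0, 0, 0, -0.16, 0, 0, 0, 0, 0, 0, -0.06, 0, 0, 0, 0, 0, 0, 0, 0, 0, 0, 0, 0, 0, 0, 0, 0, 0, 0]'

```text
time_s: 7.1
tcp_pos: [462.9, -100.0, 89.7]
eef_rot: [0.99, -0.139, -0.0, 0.0]
force: [0.6, 0.5, -2.0]
finger_gap: 0.275
```

```bash
python3 - <<'E'
from h import *
s=telemetry.observe();print(s['tcp_pos'],s['force'],s['ft_torque'])
grab('side','side4')
crop('side4',345,160,435,240,7,'v4')
E
```

```text
[ 462.91230821 -100.02047668   89.6537931 ] [ 0.56868186  0.51240292 -2.00916635] [ 0.07444771  0.03076681 -0.00079958]
```

View pics/v4.png

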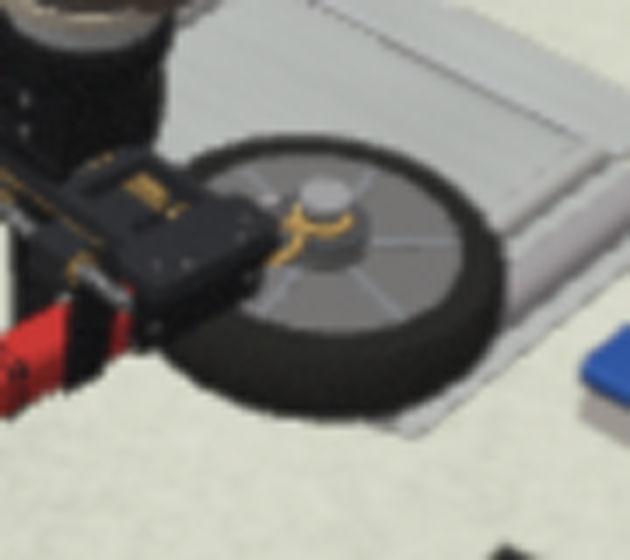

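The side view shows the clip still seated: ring (325,215), loop hidden behind the gripper at about (275,250). Vertical force is only the pick's weight, so nothing is blocking the hook. I'll pull slowly along the clip's x axis and watch the force.

drive_tool --increments '[-0.1, 0.03, 0, 0, 0, 0, 0, -0.1, 0.03, 0, 0, 0, 0, 0, -0.1, 0.03, 0, 0, 0, 0, 0]'

```text
time_s: 7.45
tcp_pos: [455.1, -97.7, 89.7]
eef_rot: [0.99, -0.139, -0.0, 0.0]
force: [0.6, -0.1, -1.5]
finger_gap: 0.268
```

drive_tool --increments '[-0.1, 0.03, 0, 0, 0, 0, 0, -0.1, 0.03, 0, 0, 0, 0, 0]'

```text
time_s: 7.65
tcp_pos: [452.1, -96.9, 90.2]
eef_rot: [0.99, -0.139, 0.002, 0.001]
force: [10.5, -3.6, -1.4]
finger_gap: 0.269
```

The hook is engaged (11 N opposing). I'll keep pulling.

drive_tool --increments '[-0.1, 0.03, 0, 0, 0, 0, 0, -0.1, 0.03, 0, 0, 0, 0, 0, -0.1, 0.03, 0, 0, 0, 0, 0, -0.1, 0.03, 0, 0, 0, 0, 0]'

```text
time_s: 8.05
tcp_pos: [440.3, -93.3, 89.8]
eef_rot: [0.99, -0.139, 0.0, 0.0]
force: [-0.2, 0.1, -1.3]
finger_gap: 0.274
```

drive_tool --increments '[-0.1, 0.03, 0, 0, 0, 0, 0, -0.1, 0.03, 0, 0, 0, 0, 0, -0.1, 0.03, 0, 0, 0, 0, 0, 0, 0, 0, 0, 0, 0, 0]'

```text
time_s: 8.45
tcp_pos: [432.4, -90.9, 89.6]
eef_rot: [0.99, -0.139, -0.0, -0.0]
force: [0.2, -0.1, -0.7]
finger_gap: 0.273
```

```bash
python3 - <<'E'
from h import *
s=telemetry.observe();print(s['tcp_pos'],s['force'],s['finger_gap'])
grab('side','side5')
crop('side5',345,160,435,240,7,'v5')
E
```

```text
[432.41738414 -90.85946175  89.63523446] [ 0.21516918 -0.09717967 -0.67411881] 0.2730087482064545
```

View pics/v5.png

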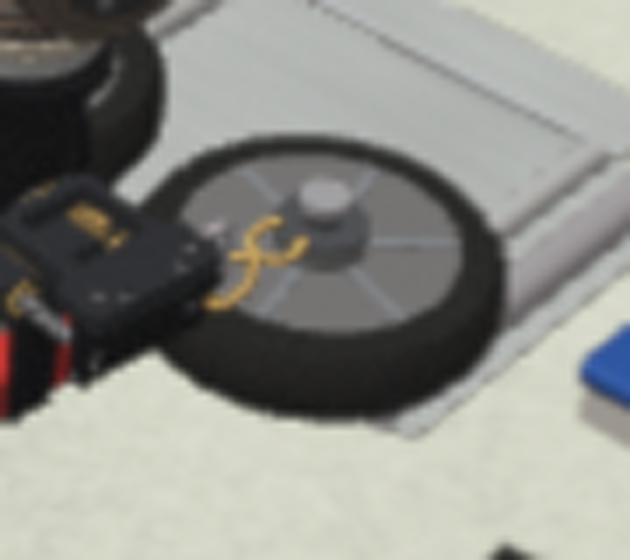

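The clip is off the groove, ring centre at about crop (278,241), arm ends at (278,220) and (303,243). I'll measure how far out it is.

```bash
python3 - <<'E'
from h import *
d=load('side5')
S=lambda x,y:((x+.5)/7-.5+345,(y+.5)/7-.5+160)
A=np.array([618.5,-143.5])
for n,p in(('ring',(278,241)),('ringR',(304,240)),('ringL',(278,218)),('crotch',(253,258)),('loopouter',(212,300))):
    for z in(97,88):
        q=pt(d,*S(*p),z);print(n,z,q.round(1),np.hypot(*(q[:2]-A)).round(1))
c=cv2.cvtColor(d['color'],cv2.COLOR_RGB2HSV).astype(int)
P=[pt(d,u,v) for v in range(185,206) for u in range(374,392) if 12<=c[v,u,0]<=30 and c[v,u,1]>110]
print(np.round(P,0)[:,2])
E
```

```text
ring 97 [ 586.8 -137.9   97. ] 32.2
ring 88 [ 597.1 -133.    88. ] 23.9
ringR 97 [ 594.5 -147.2   97. ] 24.2
ringR 88 [ 604.9 -142.4   88. ] 13.7
ringL 97 [ 601.6 -129.4   97. ] 22.0
ringL 88 [ 612.  -124.5   88. ] 20.1
crotch 97 [ 569.3 -134.8   97. ] 50.0
crotch 88 [ 579.4 -129.9   88. ] 41.4
loopouter 97 [ 532.5 -135.    97. ] 86.4
loopouter 88 [ 542.2 -130.1   88. ] 77.5
[ 94.  94.  93.  91.  97.  94.  92.  94.  98.  96.  89.  92.  91.  90.
  99.  96.  79.  91.  91.  91.  92.  90.  93.  89. 184.  81.  89. 179.
  83.  83.  87.]
```

drive_tool --increments '[-0.1, 0.03, 0, 0, 0, 0, 0, -0.08, 0.02, 0, 0, 0, 0, 0, 0, 0, 0, 0, 0, 0, 0, 0.1, -0.03, 0, 0, 0, 0, 0, 0.06, -0.02, 0, 0, 0, 0, 0]'

```text
time_s: 9.0
tcp_pos: [432.8, -91.2, 89.7]
eef_rot: [0.99, -0.139, 0.0, 0.0]
force: [0.7, 0.5, -1.9]
finger_gap: 0.272
```

drive_tool --increments '[0, 0, 0, 0, 0, 0, 0, 0, 0, 0.16, 0, 0, 0, 0, 0, 0, 0.16, 0, 0, 0, 0, 0, 0, 0.3, 0, 0, 0, 0, 0, 0, 0.5, 0, 0, 0, 0]'

```text
time_s: 9.5
tcp_pos: [432.1, -90.9, 118.1]
eef_rot: [0.99, -0.139, -0.0, -0.0]
force: [0.3, 0.5, -2.4]
finger_gap: 0.268
```

drive_tool --increments '[0, 0, 0.9, 0, 0, 0, 0, 0, 0, 0.2, 0, 0, 0, 0, 0, 0, 0, 0, 0, 0, 0]'

```text
time_s: 9.8
tcp_pos: [432.7, -91.1, 145.9]
eef_rot: [0.99, -0.139, 0.001, 0.0]
force: [-0.2, -0.7, -1.9]
finger_gap: 0.27
```

```bash
python3 - <<'E'
from h import *
s=telemetry.observe();print(s['tcp_pos'],s['force'],s['finger_gap'])
grab('side','side6')
crop('side6',345,160,435,240,7,'v6')
E
```

```text
[432.66093036 -91.13270392 145.89385019] [-0.23394186 -0.67379001 -1.92518212] 0.27038403591237953
```

View pics/v6.png

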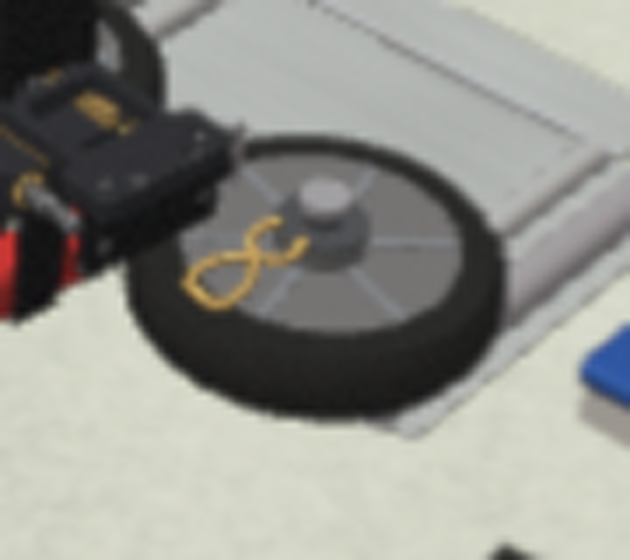

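The clip lies loose on the wheel: ring gap (290,240), loop (220,280). The hook has lifted free. I'll carry the pick back over the mat, then measure the ring from the top camera before laying the pick down.

drive_tool --increments '[-0.06, -0.4, 0, 0, 0, 0.06, 0, -0.13, -0.95, 0, 0, 0, 0.06, 0, -0.13, -0.95, 0, 0, 0, 0.06, 0, -0.13, -0.95, 0, 0, 0, 0.06, 0, -0.13, -0.95, 0, 0, 0, 0.06, 0]'

```text
time_s: 10.35
tcp_pos: [417.2, -197.4, 144.3]
eef_rot: [0.992, -0.123, -0.001, -0.0]
force: [0.2, -0.1, -0.2]
finger_gap: 0.269
```

drive_tool --increments '[-0.13, -0.95, 0, 0, 0, 0.06, 0, -0.13, -0.95, 0, 0, 0, 0.06, 0, -0.13, -0.95, 0, 0, 0, 0.06, 0, -0.13, -0.95, 0, 0, 0, 0.06, 0, -0.13, -0.95, 0, 0, 0, 0.06, 0]'

```text
time_s: 10.85
tcp_pos: [400.8, -316.2, 144.1]
eef_rot: [0.994, -0.108, -0.001, -0.0]
force: [-0.1, 0.3, -1.3]
finger_gap: 0.273
```

drive_tool --increments '[-0.13, -0.95, 0, 0, 0, 0.06, 0, -0.1, -0.64, 0, 0, 0, 0, 0, 0, 0, 0, 0, 0, 0, 0]'

```text
time_s: 11.15
tcp_pos: [395.2, -356.3, 144.3]
eef_rot: [0.994, -0.106, -0.0, -0.0]
force: [-0.8, 0.0, -1.4]
finger_gap: 0.266
```

```bash
python3 - <<'E'
from h import *
s=telemetry.observe();print(s['tcp_pos'],s['eef_rot'],s['force'],s['finger_gap'])
grab('side','side7');grab('top','top7')
crop('top7',335,140,385,190,8,'a');crop('side7',365,175,415,225,8,'b')
cv2.imwrite('pics/v7.png',np.hstack([cv2.imread('pics/a.png'),cv2.imread('pics/b.png')]))
E
```

```text
[ 395.19034464 -356.27200015  144.30814642] [ 9.94377798e-01 -1.05889896e-01 -3.19737568e-04 -1.47183647e-04] [-0.79866043  0.00342192 -1.38210609] 0.2663919494642731
```

View pics/v7.png

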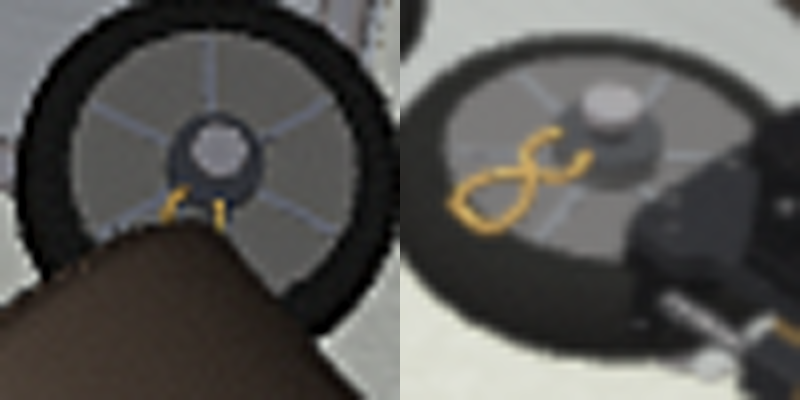

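```bash
python3 - <<'E'
from h import *
T=lambda x,y:((x+.5)/8-.5+335,(y+.5)/8-.5+140)
S=lambda x,y:((x-400+.5)/8-.5+365,(y+.5)/8-.5+175)
t=load('top7');s=load('side7')
print('head',pt(t,*T(220,148),108).round(1),pt(s,*S(611,103),108).round(1))
for z in (95,90):
    print(z,'T tips',[pt(t,*T(*p),z).round(1) for p in((182,190),(218,203))],'wide',[pt(t,*T(*p),z).round(1) for p in((168,215),(221,222))])
    print(z,'S tips',[pt(s,*S(*p),z).round(1) for p in((558,130),(587,153))],'crotch',pt(s,*S(533,178),z).round(1),'loopend',pt(s,*S(452,203),z).round(1),pt(s,*S(488,232),z).round(1))
A=np.array([619,-143.])
E
```

```text
head [ 619.1 -143.4  108. ] [ 616.5 -144.4  108. ]
95 T tips [array([ 602.4, -128.5,   95. ]), array([ 597.4, -145. ,   95. ])] wide [array([ 590.3, -122.7,   95. ]), array([ 588.6, -146.7,   95. ])]
95 S tips [array([ 603.5, -128.7,   95. ]), array([ 597.5, -145.5,   95. ])] crotch [ 570.7 -135.9   95. ] loopend [ 538.1 -117.9   95. ] [ 531.2 -138.5   95. ]
90 T tips [array([ 604., -129.,   90.]), array([ 598.9, -145.5,   90. ])] wide [array([ 591.8, -123.2,   90. ]), array([ 590.1, -147.2,   90. ])]
90 S tips [array([ 609.3, -125.9,   90. ]), array([ 603.2, -142.9,   90. ])] crotch [ 576.3 -133.2   90. ] loopend [ 543.5 -115.1   90. ] [ 536.6 -135.8   90. ]
```

Both views agree at z≈95: ring centre about (589,-135), roughly 30 mm from the axle, so the margin is good. I'll lay the pick down now.

drive_tool --increments '[0, 0, -0.5, 0, 0, 0, 0, 0, 0, -1, 0, 0, 0, 0, 0, 0, -1, 0, 0, 0, 0, 0, 0, -1, 0, 0, 0, 0, 0, 0, -0.8, 0, 0, 0, 0]'

```text
time_s: 11.75
tcp_pos: [395.7, -353.2, 35.7]
eef_rot: [0.995, -0.104, -0.001, -0.0]
force: [0.4, -0.0, -2.5]
finger_gap: 0.272
```

drive_tool --increments '[0, 0, -0.4, 0, 0, 0, 0, 0, 0, -0.2, 0, 0, 0, 0, 0, 0, -0.2, 0, 0, 0, 0, 0, 0, 0, 0, 0, 0, 0]'

```text
time_s: 12.15
tcp_pos: [396.0, -354.4, 17.7]
eef_rot: [0.994, -0.105, 0.0, 0.0]
force: [-0.3, 0.5, -1.5]
finger_gap: 0.275
```

drive_tool --increments '[0, 0, -0.12, 0, 0, 0, 0, 0, 0, -0.12, 0, 0, 0, 0, 0, 0, -0.08, 0, 0, 0, 0, 0, 0, 0, 0, 0, 0, 0]'

```text
time_s: 12.55
tcp_pos: [395.8, -354.5, 9.5]
eef_rot: [0.994, -0.105, -0.0, -0.0]
force: [-0.5, -0.1, -1.4]
finger_gap: 0.27
```

drive_tool --increments '[0, 0, -0.06, 0, 0, 0, 0, 0, 0, 0, 0, 0, 0, 0, 0, 0, 0, 0, 0, 0, 0]'

```text
time_s: 12.85
tcp_pos: [395.9, -354.5, 8.2]
eef_rot: [0.994, -0.105, -0.0, 0.0]
force: [0.3, -0.4, -2.3]
finger_gap: 0.269
```

Within about 1 mm of the mat. I'll lower the last bit, open and rise.

drive_tool --increments '[0, 0, -0.04, 0, 0, 0, 0, 0, 0, 0, 0, 0, 0, 0, 0, 0, 0, 0, 0, 0, 0.3, 0, 0, 0, 0, 0, 0, 0.45, 0, 0, 0, 0, 0, 0, 0.6]'

```text
time_s: 13.35
tcp_pos: [395.9, -354.6, 7.2]
eef_rot: [0.994, -0.105, 0.0, 0.0]
force: [0.2, 0.1, -0.5]
finger_gap: 0.413
```

drive_tool --increments '[0, 0, 0, 0, 0, 0, 0.6, 0, 0, 0.4, 0, 0, 0, 0.6, 0, 0, 0.8, 0, 0, 0, 0.6, 0, 0, 1, 0, 0, 0, 0.6, 0, 0, 1, 0, 0, 0, 0.6]'

```text
time_s: 13.85
tcp_pos: [395.8, -354.4, 88.6]
eef_rot: [0.994, -0.105, -0.0, -0.0]
force: [0.9, 0.2, 0.5]
finger_gap: 0.597
```

drive_tool --increments '[0, 0, 1, 0, 0, 0, 0.6, 0, 0, 1, 0, 0, 0, 0.6, 0, 0, 0, 0, 0, 0, 0.6, 0, 0, 0, 0, 0, 0, 0.6, 0, 0, 0, 0, 0, 0, 0.6]'

```text
time_s: 14.35
tcp_pos: [395.5, -354.2, 136.5]
eef_rot: [0.994, -0.105, -0.0, -0.0]
force: [-0.6, 0.2, -0.9]
finger_gap: 0.597
```

```bash
python3 - <<'E'
from h import *
s=telemetry.observe();print(s['tcp_pos'],s['force'],s['finger_gap'])
grab('side','side8')
a=cv2.imread('pics/side8.png')[160:320,320:520]
cv2.imwrite('pics/v8.png',cv2.resize(a,None,fx=3.7,fy=3.7,interpolation=cv2.INTER_CUBIC))
d=load('side8');c=d['color'].astype(int)
P=np.array([pt(d,u,v) for v in range(245,310) for u in range(390,450) if c[v,u,0]>140 and c[v,u,1]<90 and c[v,u,2]<90])
print(len(P),P.mean(0).round(1),P[:,2].max())
E
```

```text
[ 395.54089837 -354.17479404  136.53471303] [-0.57511768  0.16049867 -0.91375529] 0.5971726429019978
221 [ 387.3 -355.    33.3] 969.4001811387537
```

```bash
python3 - <<'E'
from h import *
def red(f):
    d=load(f);c=d['color'].astype(int)
    P=np.array([pt(d,u,v) for v in range(245,310) for u in range(390,450) if c[v,u,0]>140 and c[v,u,1]<90 and c[v,u,2]<90 and d['depth'][v,u]>0])
    return len(P),np.median(P,0).round(1),np.percentile(P[:,2],[2,95]).round(1)
def br(f):
    d=load(f);c=cv2.cvtColor(d['color'],cv2.COLOR_RGB2HSV).astype(int)
    return np.array([[u,v] for v in range(185,207) for u in range(370,392) if 12<=c[v,u,0]<=30 and c[v,u,1]>110]).mean(0)
print(red('side1'),red('side8'),br('side7'),br('side8'))
ticket.hand_in()
E
```

```text
(223, array([ 391.9, -353.2,   30.6]), array([ 2.8, 34.1])) (220, array([ 391.1, -353.8,   30.2]), array([ 4.6, 34. ])) [378.52272727 197.93181818] [378.46666667 197.91111111]
the job is handed in; nothing more can be done
```

I gripped the large pick from the mat and lowered its hook through the clip's pull loop. Pulling along the clip's axis, it resisted with about 11 N and then snapped free. I drew the clip clear, laid the pick back on the mat, raised the gripper clear and handed the job in at about 14.5 s of the 54 s allowed.

**Clip:** The top and side views agreed that the ring's centre was about 30 mm from the axle's axis and about 95 mm above the bench. It lay on the wheel and did not move while I laid the pick down.

**Pick:** The handle's depth readings were within 1 mm of those before the grasp, with its top about 32 mm above the bench, so it lies flat on the mat.

**Not directly confirmed:**
- **Hook in the loop:** the gripper hid the hook from the cameras while it was in the loop. I judged that step from the tool's position, the pull force and the clip's movement.
- **Final picture:** I could not view it because the 12-picture limit was reached, so the last check used numbers only.
- **Bystanders:** I did not measure them afterwards, but the tool's path kept away from them and no unexpected forces appeared.

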